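# Start the shielded stirrer with the switch rod

### The job

Start the stirrer safely. First slide the clear guard fully shut across the switches; then take the bent rod off its forked rest and, reaching over the shut guard with it, pull first the red lever and then the green lever all the way over towards the robot, never touching the levers or their blocks with the gripper. Finally hang the rod back in its rest the way it hung before, leaving the guard shut and the glass beaker beside the station undisturbed.

Things in the scene. Friction and masses are not known exactly. Their poses are not given: they have to be found in the camera images.
- station: Fixed switch station. Origin on the bench under the middle of the shut guard; x points away from the robot, y left along the guard's rail, z up. Rail 30 mm deep, 16 mm high, y -0.147 to 0.277. Behind it a grey plate 15 mm high, x 0.024 to 0.136, open at the back, clear side walls 115 mm high at y = -0.136 and 0.136. Lever switches at x = 0.08, y = -0.05 and 0.05 (colours may swap).
- guard (a joint): Position of the sliding guard along station y, m: 0 = fully shut (right hand stop, panel from station y -0.132 to 0.132), up to 0.13 = open to the left. About 1.5 N of friction; stays where it is left. A clear panel in a yellow frame, 264 mm wide, 11 mm thick, at station x = 0, its top edge 115 mm above the bench.
- guard_grip (a point): Point in the guard's upright black grip, 150 mm above the bench. The grip, 16 mm (station x) by 22 mm (station y), rises from the guard's top edge at 115 mm to 170 mm, at station x = 0, y = 0.115 + guard value, near the panel's left end; it moves with the guard.
- rest: Fixed rest for the rod: blue foot 150 x 80 x 10 mm with two upright steel Y forks at its x = -0.052 and +0.058, each a V opening in the y direction, 50 mm wide at the top (152 mm high). Origin on the bench; its x axis is the direction in which the rod lies, away from the robot.
- rest_seat (a point): Point 125 mm above the rest's origin, where the origin of the hung rod lies (the rod's axes then agree with the rest's).
- rod: Loose bent rod, about 0.16 kg, 200 mm long. Origin in the middle of its orange grip (70 mm along x, 18 wide along y, 24 tall). 10 mm steel rod runs back to x = -0.072 and forward to x = 0.120, where its leg bends straight down (-z). Centre of mass 20 mm ahead of the origin. It hangs in the rest's forks by its thin parts, leg down at the far end, up to 8 mm along x off the seat.
- rod_tip (a point): Middle of the lower end of the rod's leg: (0.120, 0, -0.105) in the rod's frame; 20 mm above the bench while hung. The lowest 45 mm of the leg wears a black rubber sleeve 16 mm thick.
- lever_main (a joint): Angle of the red lever, rad: 0 = off, leaning 0.45 rad away from the robot (station +x); 0.9 = on, leaning 0.45 rad towards the guard and the robot. It stays where it is left; about 1.2 N at the ball moves it. Starts near 0.
- lever_stir (a joint): Angle of the green lever, with the same meaning and behaviour.
- lever_main_tip (a point): Centre of the red ball, 26 mm in diameter, on the end of the red lever's 10 mm thick stalk; 55 mm from the pivot, which lies 37 mm above the bench at station x = 0.08 (ball centre about 87 mm above the bench at either end, 24 mm before or behind the pivot).
- lever_stir_tip (a point): Centre of the green ball on the green lever, of the same size and height.
- lever_main_base: Fixed black block, 70 x 50 x 25 mm, of the red lever, on the console plate; origin at the centre of its underside.
- lever_stir_base: Fixed black block of the green lever, of the same size.
- beaker: Glass beaker, 58 mm wide, 95 mm high, loose on the bench at the back right, beside the station and beyond the rod's leg; origin at the centre of its underside. Leave alone.
Mind the look-alikes: they are no part of the job. Of the things that look like the rod, the larger one is meant.

How it is judged (in metres and radians):
On the way, in this order (a step that is already met when the one before it is completed fails the run):
1. the guard is fully shut (within 8 mm of its stop) while both levers are still off (value of joint guard below 0.008 m and value of joint each of lever_main, lever_stir below 0.3 rad), for 0.2 s.
2. the rod is lifted out of its rest with the guard shut (value of joint guard below 0.008 m and height (world z) of rod above 0.165 m), for 0.1 s.
3. with the guard shut, the red lever is pulled on by the rod (its tip by that lever) while the green one is still off (value of joint guard below 0.008 m and value of joint lever_main above 0.75 rad and value of joint lever_stir below 0.3 rad and distance between rod_tip and lever_main_tip below 0.08 m), for 0.1 s.
4. then the green lever is pulled on by the rod (value of joint guard below 0.008 m and value of joint each of lever_main, lever_stir above 0.75 rad and distance between rod_tip and lever_stir_tip below 0.08 m), for 0.1 s.
At the end, for the whole second after the job is handed in: The guard is shut (within 8 mm), both levers are over towards the robot (above 0.75 of 0.9 rad), and the rod hangs at rest in both forks: its origin within 25 mm of the seat, upright within 0.3 rad, along the rest within 0.12 rad, leg at the far end (value of joint guard below 0.008 m and value of joint each of lever_main, lever_stir above 0.75 rad and distance between rod and rest_seat below 0.025 m and angle between rod's own z axis and vertical below 0.3 rad and angle between the x axis of rod and the x axis of rest, either way round below 0.12 rad and x of rod_tip in the frame of rest above 0.08 m and linear speed of rod below 0.02 m/s); the robot touches nothing.
It fails at once if the gripper or arm touches a lever or its block (contact force between any of the fingers, the arm and lever_main_base above 0.5 N or contact force between any of the fingers, the arm and lever_stir_base above 0.5 N).
It fails at once if the beaker is disturbed (moved 25 mm or tipped) (distance of beaker from where it was at the start of the episode above 0.025 m or angle between beaker's own z axis and vertical above 0.3 rad).
It also fails if it takes over 64 s, if anything falls off the work surface, if the arm or the gripper's body presses on something with over 40 N, if the wrist force passes 120 N, or if a joint passes its speed limit or range.

### The arm

A 6-joint arm with a two-finger parallel gripper is mounted at the origin on a cart in front of the work surface, level with it; the furniture and walls round the work are solid. World frame = base frame: x ahead of the robot, y to its left, z up, the work surface at z = 0. Lengths are in m, angles in degrees, forces in N, time in s.
With the tool pointing down it reaches from about 0.35 to 0.925 m from the base axis. Payload 6.4 kg.
Tool frame: the origin (TCP) lies midway between the tips of the shut fingers; the grasp point (between the pads) lies 19 mm behind it; z points along the fingers, y is the line along which they close (so a half turn about z gives the same grasp; the last joint's range is limited). The gripper opens to 85 mm and grips with 20 to 120 N. Pads are 22 mm wide; open, the fingers measure 114 mm over their backs; the gripper's body (76 mm by 85 mm) begins 54 mm behind the grasp point. The pads swing forward as they close: fully open they stand 13 mm farther back than shut.
Start: joints at [-76.152, 14.043, 89.255, -0, 76.702, -9.975], TCP at [0.263, -0.595, 0.231] pointing down, gripper open.
Joint ranges: [-179.41, 179.41], [-58.25, 129.5], [7.25, 145.43], [-54.29, 234.29], [11.92, 165.04], [-157.13, 157.13]. Speed limits (degrees/s): [147.25, 147.25, 180, 180, 180, 180].

### API

Orientations are given as a 3x3 rotation matrix whose columns are the frame's x, y, z axes.
In Python, from plant import manip, cams, sign_off gives the robot as it stands.
- The arm moves only by the tool drive_tool, never from a script. Its argument "motion" is a list of rows, each a list of 2 entries, a list of its own where there are three numbers: the shift along the world's x, y, z in cm, then the turn about the world's z in degrees. In form: [[[x, y, z], twist], ...]. A call has 1 to 12 rows; each row is the pose to reach, as a shift and turn from the pose commanded when the call began; what a row does not reach only later rows make up. A row lasts 1/12 s, in which the tool goes at most 41.7 mm and 7.16 degrees, less where a joint would pass 70% of its speed; a pose out of reach is approached as far as the arm can. A call with a gripper value outside its range is refused whole. "gripper" is the closure, from 0 (fully open) to 1 (shut), set as the call begins (left out, the last holds). The fingers move at their own pace and stop on an object; the grip force is fixed at half the most. Time passes only in rows, so rows that repeat a pose let the fingers close. It gives the time, the measured TCP pose, the force, the opening and the grip force at its end, in the units of the state.
- manip.state(): the state, without advancing time (a new reading comes with each control period).
- cams.get_image(name): name is "side" or "top"; returns a dict with "img" (420x560x3 uint8, red, green, blue), "fov_y" (degrees; the focal length in pixels is half the picture's height over the tangent of half this angle, whatever the lens; pixels are square), "cx", "cy" (the principal point, pixels), "R" (3x3) and "t" (3): a world point X has camera coordinates R X + t. Camera axes: x right, y down, z forward; pixel columns grow to the right and rows downward; lengths in m; the calibration is good to about 2 mm. A picture is of the moment at which its call begins. There is no depth.
- sign_off(): hands the job in; it is judged then, once.
The state is a dict: "t": time; "q": joint angles; "dq": joint speeds; "joint_efforts": joint torques, N m; "position": TCP position; "ee_rot": TCP orientation; "contact_force": force on the tool from outside, world axes, zero at the start; "torque": the same for the moment, N m; "opening": finger opening in m; "grasp_force": force on a finger pad.
Only numpy, scipy, OpenCV 4.12 (cv2) and the standard library are available. Lean on these libraries where they do the work, as an engineer would, in place of code of your own. Each camera call takes 0.05 s, during which the arm holds its last target. There are 200 camera calls.

## Working session

There is one attempt and no reset: what is moved stays moved. The work goes in short steps, Python scripts to look and compute and a tool call to move; the robot and the scene stay as the last step left them, time stands still between calls to the robot, and variables do not carry over. Pictures are saved under pics/ and viewed, at most 10 in all, crops included, and the job is handed in when it is done.

Besides the shell and the picture viewer there is one more tool, called after "Call:" as name(argument=value, ...) on one line, values as JSON. drive_tool: Moves the arm, as the interface text tells. Its arguments: {"type":"object","properties":{"motion":{"type":"array"},"gripper":{"type":"number"}},"required":["motion"]}

```bash
mkdir -p pics; cat > h.py <<'E'
import numpy as np, cv2
from plant import manip, cams, sign_off
def get(n):
    d=cams.get_image(n); d['f']=d['img'].shape[0]/2/np.tan(np.radians(d['fov_y'])/2); d['R']=np.array(d['R']);d['t']=np.array(d['t']); return d
def ray(d,u,v):
    c=-d['R'].T@d['t']; r=d['R'].T@np.array([(u-d['cx'])/d['f'],(v-d['cy'])/d['f'],1]); return c,r/np.linalg.norm(r)
def plane(d,u,v,z):
    c,r=ray(d,u,v); return c+r*(z-c[2])/r[2]
def tri(d1,p1,d2,p2):
    c1,r1=ray(d1,*p1);c2,r2=ray(d2,*p2)
    s=np.linalg.lstsq(np.c_[r1,-r2],c2-c1,rcond=None)[0]
    a=c1+s[0]*r1;b=c2+s[1]*r2; return (a+b)/2,np.linalg.norm(a-b)
def proj(d,X):
    p=d['R']@np.array(X)+d['t']; return p[:2]/p[2]*d['f']+[d['cx'],d['cy']]
def save(n,im): cv2.imwrite('pics/'+n,im[...,::-1])
E
python3 - <<'E'
from h import *
ims=[]
for n in('side','top'):
    d=get(n); save(n+'0.png',d['img']); print(n,d['f'],d['cx'],d['cy'],-d['R'].T@d['t'],d['R'][2])
E
```

```text
side 489.96066808547084 276.31102469658106 210.80066649840577 [ 0.51568822 -0.80722238  0.8265591 ] [ 0.02368095  0.73629515 -0.67624601]
top 394.52844886634426 275.3716883107535 209.0930005603369 [ 0.44346842 -0.01585235  1.0324552 ] [ 0.11416433  0.01933244 -0.99327376]
```

View pics/side0.png

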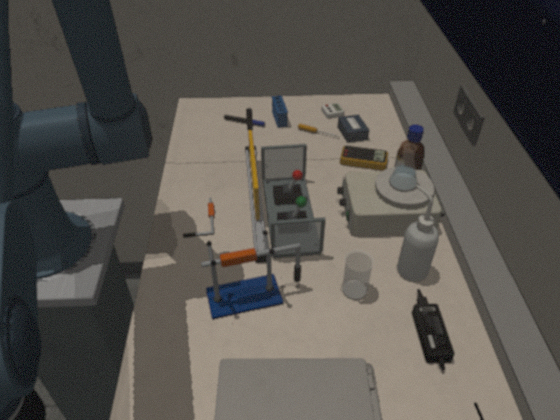

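View pics/top0.png

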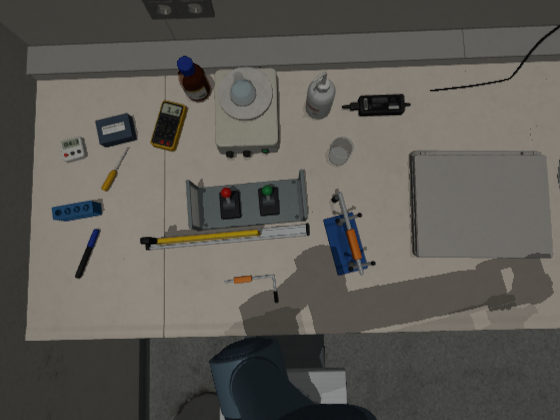

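The pictures show the guard open to the left: its black grip is at side (249,118) and top (149,243). The red ball is at side (297,175) and top (227,193), the green one at side (302,201) and top (267,190). The beaker is at side (357,275) and top (340,152).

Things that could be taken for the rod:
- The large orange-gripped rod in the blue rest, top (354,243), side (238,257).
- A small bent rod lying on the bench, top (243,279), side (211,209).
- A screwdriver, top (110,180), side (308,128).

I choose the large rod in the rest and will check it in a crop.

```bash
cat > m.py <<'E'
from h import *
S=get('side');T=get('top')
def mask(d,lo,hi,box):
    h=cv2.cvtColor(d['img'],cv2.COLOR_RGB2HSV); m=cv2.inRange(h,lo,hi); k=np.zeros_like(m); a,b,c,e=box; k[b:e,a:c]=m[b:e,a:c]; return k
def cen(m):
    n,l,s,c=cv2.connectedComponentsWithStats(m); i=1+np.argmax(s[1:,4]); ys,xs=np.where(l==i); return c[i],s[i],np.c_[xs,ys].astype(np.float32)
E
python3 - <<'E'
from m import *
def do(name,lo,hi,bs,bt):
    a=cen(mask(S,lo,hi,bs));b=cen(mask(T,lo,hi,bt)); X,e=tri(S,a[0],T,b[0]); print(name,a[0].round(1),a[1],b[0].round(1),b[1],X.round(4),round(e,4)); return a,b
do('red',(0,150,60),(6,255,255),(280,160,315,190),(210,180,245,210))
do('green',(50,120,40),(80,255,255),(285,190,320,215),(255,175,285,205))
a,b=do('orange',(5,170,90),(16,255,255),(205,240,270,275),(330,215,375,270))
print(cv2.minAreaRect(a[2]),cv2.minAreaRect(b[2]))
do('blue',(100,150,40),(125,255,200),(195,265,295,320),(315,205,380,285))
s=cv2.resize(S['img'][225:325,190:320],None,fx=4,fy=4,interpolation=2)
t=cv2.resize(T['img'][180:280,310:390],None,fx=4,fy=4,interpolation=2)
u=np.zeros((400,840,3),np.uint8);u[:,:520]=s;u[:,520:]=t
save('c1.png',u[:,:800])
s=cv2.resize(S['img'][100:260,215:335],None,fx=3,fy=3,interpolation=2)
t=cv2.resize(T['img'][165:255,135:315],None,fx=2.4,fy=2.4,interpolation=2)
u=np.zeros((480,800,3),np.uint8);u[:,:360]=s;u[:216,360:792]=t;save('c2.png',u)
E
```

```text
red [297.  174.2] [293 171   9   8  50] [225.5 192.2] [221 188  10  10  81] [0.5963 0.1219 0.0913] 0.0002
green [300.4 199.1] [297 197   8   6  27] [266.6 189.9] [262 186  10   9  78] [0.5973 0.022  0.0985] 0.0007
orange [236.8 254.9] [220 249  35  13 214] [354.  243.9] [347 229  15  31 218] [ 0.4611 -0.1738  0.134 ] 0.002
((237.23077392578125, 254.6538543701172), (6.864064693450928, 34.3203239440918), 78.69007110595703) ((353.9845886230469, 243.7769317626953), (30.083086013793945, 7.279580593109131), 74.74488067626953)
blue [240.7 297.9] [ 208  278   74   40 1235] [338.5 244.3] [324 215  32  60 956] [ 0.4621 -0.1598 -0.017 ] 0.0063
```

View pics/c1.png

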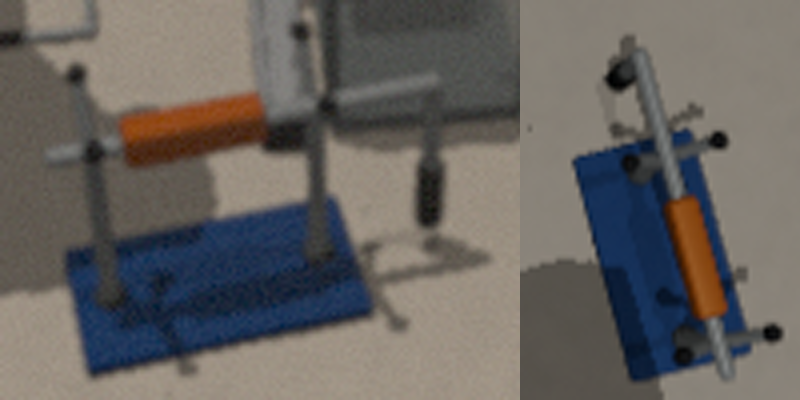

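View pics/c2.png

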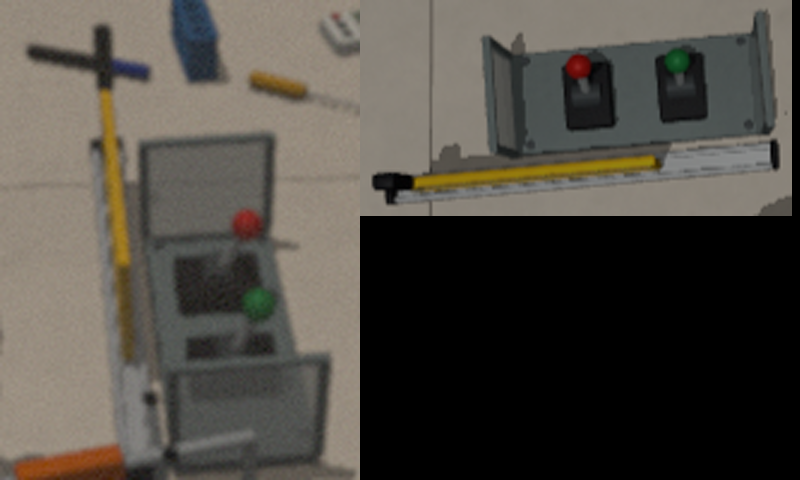

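The crop confirms the large rod hangs in both forks. Its bend is at top (340,194) and side (299,245), its rear end at top (361,273) and side (202,264). The second crop shows the guard grip's top at side (249,109) and top (144,240), and the rail's right end cap at top (307,230).

```bash
python3 - <<'E'
from m import *
print('bend',tri(S,(298,246),T,(340,194.5)),'rear',tri(S,(202.5,264),T,(361,272.5)))
print('tip', tri(S,(297,282),T,(335,198.5)))
for z in (.087,):
    print('red',plane(T,225.5,192.2,z),'green',plane(T,266.6,189.9,z))
print('orange top face',plane(T,354,243.8,.137), 'axis', plane(T,340,194.5,.125)-plane(T,361,272.5,.125))
# beam of yellow
m=mask(T,(20,150,80),(32,255,255),(150,225,270,250)); c=cen(m); p=c[2]
vx,vy,x0,y0=cv2.fitLine(p,cv2.DIST_HUBER,0,.01,.01).ravel(); print('yel',vx,vy,x0,y0,c[1])
a=plane(T,p[:,0].min(),y0+(p[:,0].min()-x0)*vy/vx,.115);b=plane(T,p[:,0].max(),y0+(p[:,0].max()-x0)*vy/vx,.115)
print(a,b,np.degrees(np.arctan2(a[0]-b[0],a[1]-b[1])),np.linalg.norm(a-b))
# black grip
for d,box,nm in((T,(138,225,165,258),'T'),(S,(240,105,258,135),'S')):
    m=mask(d,(0,0,0),(180,255,45),box); c=cen(m); print(nm,c[0],c[1],cv2.minAreaRect(c[2]))
m=mask(T,(0,0,0),(180,255,45),(298,220,315,240)); c=cen(m); print('cap',c[0],c[1],plane(T,*c[0],.016))
print('griptop',tri(S,(249,110),T,(144,240)))
print('forks tri', [tri(S,((x/4+190),(y/4+225)),T,((u-520)/4+310,v/4+180)) for x,y,u,v in((76,75,772,333),(300,32,718,140),(93,152,683,356),(326,105,630,163))])
def st(o,th,X):
    c,s=np.cos(th),np.sin(th); return np.array(o)+[c*X[0]-s*X[1],s*X[0]+c*X[1],X[2]]
E
```

```text
bend (array([ 0.5778719 , -0.14865741,  0.12618825]), np.float64(0.001871914880833353)) rear (array([ 0.39627602, -0.18759476,  0.12671263]), np.float64(0.002342472829150136))
tip (array([ 0.58083711, -0.15108261,  0.01921498]), np.float64(0.003607791074651282))
red [0.59725568 0.12260415 0.087     ] green [0.59967517 0.02249277 0.087     ]
orange top face [ 0.46221134 -0.17321     0.137     ] axis [0.17974805 0.03891083 0.        ]
yel 0.99576193 -0.091968454 207.63431 236.474 [158 230 100  15 555]
[0.48238039 0.27821457 0.115     ] [0.49679669 0.04630202 0.115     ] -3.5570823788103834 0.23236019666247915
T [148.0859375 241.2734375] [140 237  17  13 128] ((148.0, 243.0), (12.0, 16.0), 90.0)
S [248.19736842 119.64473684] [240 110  13  19  76] ((248.751708984375, 118.779296875), (14.283823013305664, 13.453369140625), 41.633541107177734)
cap [307.03333333 228.86666667] [306 224   3  11  30] [ 0.50653383 -0.07608984  0.016     ]
griptop (array([0.48333468, 0.29162325, 0.16987177]), np.float64(9.775730230132624e-05))
forks tri [(array([ 0.4171545 , -0.20075743,  0.19509018]), np.float64(0.004380202672951512)), (array([ 0.51824703, -0.17793187,  0.19517941]), np.float64(0.006507862398017027)), (array([ 0.4086685, -0.1678113,  0.1060095]), np.float64(0.007292185198184265)), (array([ 0.52231743, -0.14256115,  0.10651045]), np.float64(0.008990729909326292))]
```

```bash
python3 - <<'E'
from h import *
s=manip.state(); print(s['t'],s['position'],np.round(s['ee_rot'],3).tolist(),s['opening'],s['contact_force'])
E
```

```text
0.3 [ 0.26255691 -0.59443885  0.23094109] [[0.915, 0.404, -0.0], [0.404, -0.915, 0.001], [0.0, -0.001, -1.0]] 0.08493049450021992 [0.01552718 0.69488993 0.32491715]
```

Call:
drive_tool(motion=[[[3,4,0],0],[[6,8,0],0],[[9,12,0],0],[[12,15,0],0],[[14,18,0],0],[[15,22,0],0],[[16,26,0],0],[[16,30,0],0],[[16,34,0],0],[[16,38,0],0],[[16,42,0],0],[[16,46,0],0]], gripper=0)

```text
t: 1.3
position: [0.4222, -0.1416, 0.2313]
ee_rot: [[0.915, 0.403, 0.001], [0.403, -0.915, -0.0], [0.0, 0.0, -1.0]]
contact_force: [0.6, -0.3, 0.1]
opening: 0.0852
grasp_force: 0.0
```

Call:
drive_tool(motion=[[[0.5,4,0],-4],[[1,8,0],-8],[[1.5,12,0],-12],[[2,16,0],-16],[[2.5,20,0],-20],[[3,24,0],-20],[[3.5,28,0],-20],[[4,32,0],-20],[[4.5,35,0],-20],[[5,38,0],-20],[[5.5,41,0],-20],[[6,42.5,0],-20]])

```text
t: 2.3
position: [0.4823, 0.2844, 0.2313]
ee_rot: [[0.998, 0.069, 0.0], [0.069, -0.998, 0.001], [0.0, -0.001, -1.0]]
contact_force: [0.6, -0.8, -0.6]
opening: 0.0852
grasp_force: 0.0
```

Call:
drive_tool(motion=[[[0,0,0],0],[[0,0,0],0],[[0,0,0],0]])

```text
t: 2.55
position: [0.4824, 0.2808, 0.2311]
ee_rot: [[0.998, 0.066, -0.0], [0.066, -0.998, -0.0], [-0.0, 0.0, -1.0]]
contact_force: [-0.2, 0.7, -0.5]
opening: 0.0855
grasp_force: 0.0
```

```bash
python3 - <<'E'
from h import *
S=get('side');T=get('top')
s=cv2.resize(S['img'][60:180,190:310],None,fx=4,fy=4,interpolation=2)
t=cv2.resize(T['img'][190:290,100:180],None,fx=4,fy=4,interpolation=2)
u=np.zeros((480,800,3),np.uint8);u[:,:480]=s;u[:400,480:]=t
save('c3.png',u); print(manip.state()['position'])
E
```

```text
[0.48249608 0.28046828 0.23130767]
```

View pics/c3.png

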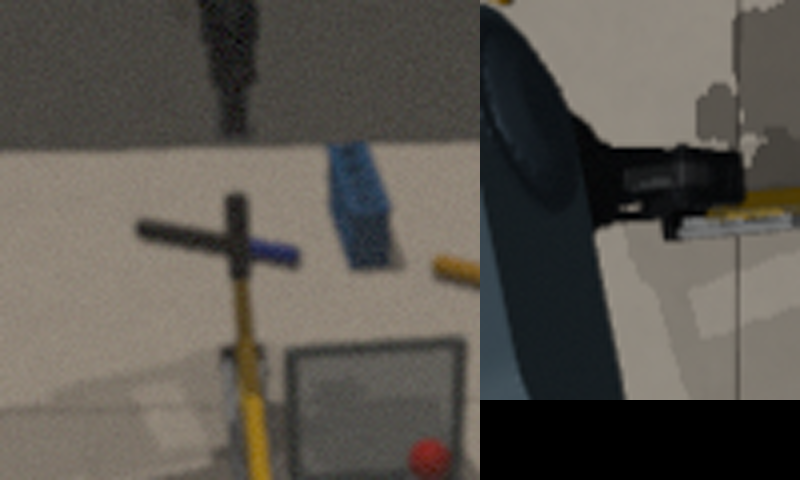

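The side crop shows the fingers straight above the black guard grip (both at crop column about 236). I'll shift 1 cm in y, descend and grasp.

Call:
drive_tool(motion=[[[0,1,0],0],[[0,1,-2],0],[[0,1,-4.5],0],[[0,1,-7],0],[[0,1,-9],0],[[0,1,-10],0],[[0,1,-10],0],[[0,1,-10],0]])

```text
t: 3.32
position: [0.4828, 0.2915, 0.1317]
ee_rot: [[0.998, 0.066, 0.0], [0.066, -0.998, 0.0], [0.0, -0.0, -1.0]]
contact_force: [-0.3, -0.3, 0.7]
opening: 0.0855
grasp_force: 0.0
```

Call:
drive_tool(motion=[[[0,0,0],0],[[0,0,0],0],[[0,0,0],0],[[0,0,0],0],[[0,0,0],0],[[0,0,0],0],[[0,0,0],0],[[0,0,0],0]], gripper=1)

```text
t: 3.98
position: [0.4828, 0.2917, 0.132]
ee_rot: [[0.998, 0.067, 0.001], [0.067, -0.998, 0.0], [0.001, -0.0, -1.0]]
contact_force: [-1.3, 0.5, 4.8]
opening: 0.0213
grasp_force: 59.2
```

Call:
drive_tool(motion=[[[0.1,-1,0],0],[[0.2,-2.5,0],0],[[0.3,-4,0],0],[[0.4,-5.5,0],0],[[0.4,-7,0],0],[[0.5,-8.5,0],0],[[0.6,-9.5,0],0],[[0.6,-10,0],0],[[0.6,-10.3,0],0],[[0.6,-10.3,0],0]])

```text
t: 4.82
position: [0.4892, 0.1876, 0.132]
ee_rot: [[0.998, 0.066, 0.001], [0.066, -0.998, -0.0], [0.001, 0.001, -1.0]]
contact_force: [-0.1, -1.8, 5.1]
opening: 0.0212
grasp_force: 59.6
```

Call:
drive_tool(motion=[[[0,-0.2,0],0],[[0,-0.4,0],0],[[0,-0.6,0],0],[[0,-0.6,0],0]])

```text
t: 5.15
position: [0.4896, 0.1823, 0.132]
ee_rot: [[0.998, 0.067, 0.002], [0.067, -0.998, 0.0], [0.002, 0.0, -1.0]]
contact_force: [2.6, 0.4, 4.9]
opening: 0.0213
grasp_force: 59.6
```

Call:
drive_tool(motion=[[[0,-0.2,0],0],[[0.1,-0.4,0],0],[[0.1,-0.6,0],0],[[0.1,-0.6,0],0]])

```text
t: 5.48
position: [0.4896, 0.1812, 0.1321]
ee_rot: [[0.998, 0.067, 0.002], [0.066, -0.998, 0.01], [0.003, -0.01, -1.0]]
contact_force: [1.0, 26.6, 5.1]
opening: 0.0215
grasp_force: 60.3
```

Call:
drive_tool(motion=[[[0,0.3,0],0],[[0,0.3,0],0],[[0,0.3,0],0]])

```text
t: 5.73
position: [0.4896, 0.1813, 0.132]
ee_rot: [[0.998, 0.067, 0.001], [0.067, -0.998, 0.003], [0.001, -0.003, -1.0]]
contact_force: [-0.6, 10.3, 6.9]
opening: 0.021
grasp_force: 60.6
```

Call:
drive_tool(motion=[[[0,0,0],0],[[0,0,0],0],[[0,0,0],0],[[0,0,0],0],[[0,0,0],0],[[0,0,0],0],[[0,0,3],0],[[0,0,6],0],[[0,0,9],0],[[0,0,11],0],[[0,0,11],0]], gripper=0)

```text
t: 6.65
position: [0.4923, 0.1798, 0.2469]
ee_rot: [[0.998, 0.067, 0.01], [0.067, -0.998, 0.001], [0.01, -0.001, -1.0]]
contact_force: [0.6, -0.8, 0.9]
opening: 0.0851
grasp_force: 0.0
```

Call:
drive_tool(motion=[[[-0.5,-3,0],4],[[-1,-7,0],8.4],[[-1.5,-11,0],8.4],[[-2,-15,0],8.4],[[-2.5,-19,0],8.4],[[-3,-23,0],8.4],[[-3,-27,0],8.4],[[-3.1,-31,0],8.4],[[-3.1,-33.5,0],8.4],[[-3.1,-35.3,0],8.4],[[-3.1,-35.3,0],8.4],[[-3.1,-35.3,0],8.4]])

```text
t: 7.65
position: [0.458, -0.1738, 0.2402]
ee_rot: [[0.978, 0.21, -0.002], [0.21, -0.978, 0.001], [-0.001, -0.002, -1.0]]
contact_force: [0.4, 0.3, 1.1]
opening: 0.0857
grasp_force: 0.0
```

```bash
python3 - <<'E'
from m import *
s=cv2.resize(S['img'][160:320,170:310],None,fx=3,fy=3,interpolation=2)
t=cv2.resize(T['img'][165:285,170:390],None,fx=1.7,fy=1.7,interpolation=2)
u=np.zeros((480,800,3),np.uint8);u[:,:420]=s;u[:204,420:794]=t
save('c4.png',u); print(manip.state()['position'],np.round(manip.state()['ee_rot'],3).tolist())
E
```

```text
[ 0.45827796 -0.1725483   0.24054922] [[0.977, 0.212, -0.001], [0.212, -0.977, 0.001], [-0.001, -0.001, -1.0]]
```

View pics/c4.png

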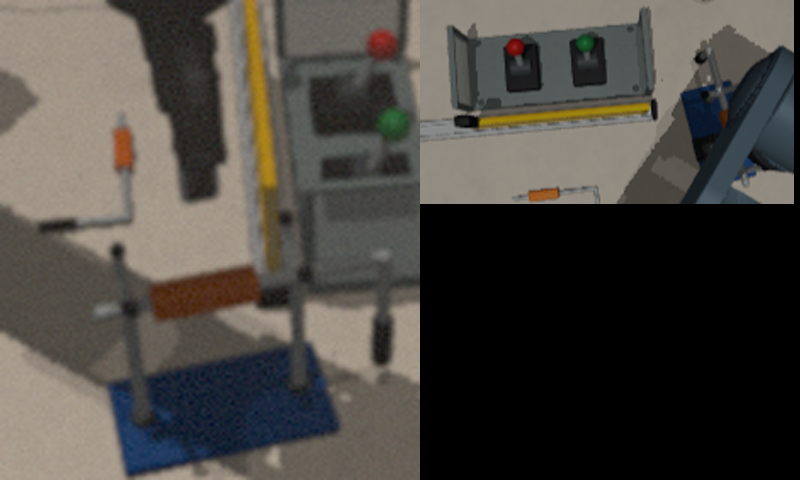

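The guard is shut: its yellow bar reaches the right end cap at top-crop (655,108). The fingers stand above the orange grip, which is at side-crop (205,293). Descending.

Call:
drive_tool(motion=[[[0.3,-0.1,-2],0],[[0.3,-0.1,-4.5],0],[[0.3,-0.1,-7],0],[[0.3,-0.1,-9.5],0],[[0.3,-0.1,-11.5],0],[[0.3,-0.1,-13],0],[[0.3,-0.1,-13.1],0],[[0.3,-0.1,-13.1],0],[[0.3,-0.1,-13.1],0]])

```text
t: 8.5
position: [0.4623, -0.1742, 0.1113]
ee_rot: [[0.977, 0.213, 0.001], [0.213, -0.977, -0.001], [0.001, 0.001, -1.0]]
contact_force: [0.5, 0.7, 0.7]
opening: 0.0853
grasp_force: 0.0
```

Call:
drive_tool(motion=[[[0,0,0],0],[[0,0,0],0],[[0,0,0],0],[[0,0,0],0],[[0,0,0],0],[[0,0,0],0],[[0,0,0],0],[[0,0,0],0]], gripper=1)

```text
t: 9.17
position: [0.4614, -0.1736, 0.1104]
ee_rot: [[0.977, 0.212, -0.001], [0.212, -0.977, 0.002], [-0.0, -0.002, -1.0]]
contact_force: [-1.1, 4.9, 4.6]
opening: 0.0172
grasp_force: 60.9
```

Call:
drive_tool(motion=[[[0,0,1],0],[[0,0,2.5],0],[[0,0,4.5],0],[[0,0,6.5],0],[[0,0,8.5],0],[[0,0,10.5],0],[[0,0,12.5],0],[[0,0,14],0],[[0,0,15],0],[[0,0,15.5],0],[[0,0,15.5],0],[[0,0,15.5],0]])

```text
t: 10.17
position: [0.4612, -0.1744, 0.2645]
ee_rot: [[0.977, 0.212, -0.001], [0.212, -0.977, 0.0], [-0.001, -0.001, -1.0]]
contact_force: [0.4, -1.0, -0.9]
opening: 0.0172
grasp_force: 60.2
```

```bash
python3 - <<'E'
from m import *
s=cv2.resize(S['img'][180:280,200:330],None,fx=4,fy=4,interpolation=2)
t=cv2.resize(T['img'][165:285,310:380],None,fx=4,fy=4,interpolation=2)
u=np.zeros((480,800,3),np.uint8);u[:400,:520]=s;u[:,520:]=t
save('c5.png',u); print(manip.state()['position'],manip.state()['contact_force'],manip.state()['opening'])
s=manip.state();R=np.array(s['ee_rot']);o=s['position']+np.array([0,0,.0146]);x=R[:,0]*[1,1,0]
for X in (o+.12*x, o+.12*x-[0,0,.105]): print(proj(S,X),proj(T,X),X)
E
```

```text
[ 0.46097745 -0.17420537  0.26391394] [ 0.08026509  0.03663623 -1.20647029] 0.01720077294459282
[299.75944422 186.21413583] [351.07391611 181.95928257] [ 0.5782591  -0.14880911  0.27851394]
[298.31317183 228.93843727] [343.04476591 190.65816856] [ 0.5782591  -0.14880911  0.17351394]
```

View pics/c5.png

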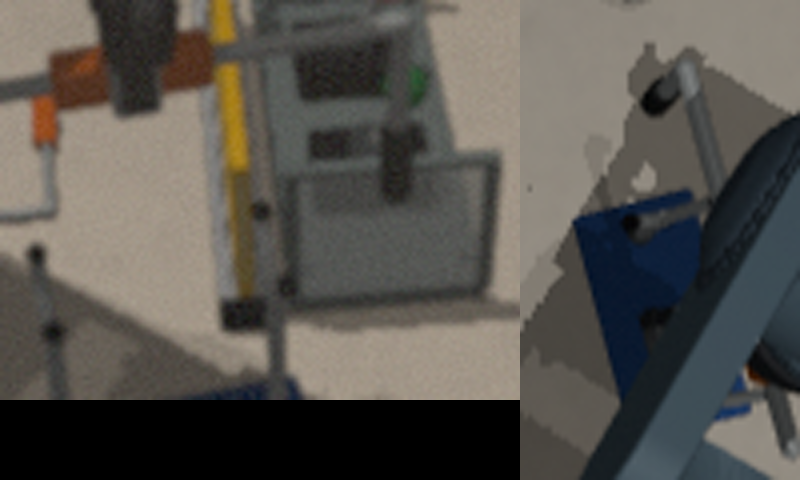

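The side crop shows the rod level in the gripper, bend at (300,184) and tip at (299,229), as predicted. Going over behind the red ball.

Call:
drive_tool(motion=[[[0.5,1,0],-1],[[1,4,0],-2],[[1.5,7,0],-4],[[2,10,0],-6],[[2.5,13,0],-8],[[3,16,0],-8.6],[[3.5,19,0],-8.6],[[4,22,0],-8.6],[[4.5,25,0],-8.6],[[5,27.5,0],-8.6],[[5.1,29.2,0],-8.6],[[5.1,29.2,0],-8.6]])

```text
t: 11.27
position: [0.5119, 0.1202, 0.2639]
ee_rot: [[0.998, 0.067, -0.002], [0.067, -0.998, 0.001], [-0.002, -0.001, -1.0]]
contact_force: [0.4, 0.5, -1.7]
opening: 0.017
grasp_force: 60.2
```

Call:
drive_tool(motion=[[[0,0,0],0],[[0,0,0],0],[[0,0,0],0]])

```text
t: 11.52
position: [0.5124, 0.1166, 0.2648]
ee_rot: [[0.998, 0.062, -0.001], [0.062, -0.998, -0.0], [-0.001, 0.0, -1.0]]
contact_force: [-0.7, 0.2, -0.6]
opening: 0.017
grasp_force: 60.2
```

```bash
python3 - <<'E'
from m import *
s=manip.state();R=np.array(s['ee_rot']);x=R[:,0]*[1,1,0];o=s['position']+np.array([0,0,.0146])
print(s['position'],np.degrees(np.arctan2(x[1],x[0])),'tip',o+.12*x-[0,0,.105])
for X in (o+.12*x, o+.12*x-[0,0,.105]): print(proj(S,X),proj(T,X))
r=cen(mask(T,(0,150,60),(6,255,255),(210,170,245,210)));g=cen(mask(T,(50,120,40),(80,255,255),(250,175,285,205)));print(r[0],g[0],plane(T,*r[0],.087),plane(T,*g[0],.087))
a=cv2.resize(S['img'][120:260,220:350],None,fx=3.4,fy=3.4,interpolation=2)
t=cv2.resize(T['img'][150:250,180:300],None,fx=2.9,fy=2.9,interpolation=2)
u=np.zeros((480,800,3),np.uint8);u[:476,:442]=a;u[:290,442:790]=t;save('c6.png',u)
E
```

```text
[0.51252616 0.1165842  0.2651466 ] 3.539201868690493 tip [0.63229729 0.12399198 0.1747466 ]
[315.50940734 104.37801542] [209.9282603  159.15000314]
[313.33058455 144.63161022] [218.79325368 170.46241553]Traceback (most recent call last):
  File "<stdin>", line 5, in <module>
  File "m.py", line 6, in cen
    n,l,s,c=cv2.connectedComponentsWithStats(m); i=1+np.argmax(s[1:,4]); ys,xs=np.where(l==i); return c[i],s[i],np.c_[xs,ys].astype(np.float32)
                                                     ~~~~~~~~~^^^^^^^^^
    return _wrapfunc(a, 'argmax', axis=axis, out=out, **kwds)
    return bound(*args, **kwds)
ValueError: attempt to get argmax of an empty sequence
```

Call:
drive_tool(motion=[[[0,0,-2],0],[[0,0,-4],0],[[0,0,-6],0],[[0,0,-8],0],[[0,0,-9.5],0],[[0,0,-10.2],0],[[0,0,-10.2],0],[[0,0,-10.2],0]])

```text
t: 12.28
position: [0.5129, 0.1171, 0.1637]
ee_rot: [[0.998, 0.063, 0.0], [0.063, -0.998, 0.0], [0.0, 0.0, -1.0]]
contact_force: [-0.0, 0.4, -0.2]
opening: 0.017
grasp_force: 60.2
```

```bash
python3 - <<'E'
from m import *
s=manip.state();R=np.array(s['ee_rot']);x=R[:,0]*[1,1,0];o=s['position']+np.array([0,0,.0146])
print(s['position'],np.degrees(np.arctan2(x[1],x[0])),'tip',o+.12*x-[0,0,.105],s['contact_force'])
for X in (o+.12*x, o+.12*x-[0,0,.105]): print(proj(S,X),proj(T,X))
a=cv2.resize(S['img'][120:260,220:350],None,fx=3.4,fy=3.4,interpolation=2)
t=cv2.resize(T['img'][150:250,180:300],None,fx=2.9,fy=2.9,interpolation=2)
u=np.zeros((480,800,3),np.uint8);u[:476,:442]=a;u[:290,442:790]=t;save('c6.png',u)
E
```

```text
[0.51354517 0.11733198 0.1647998 ] 3.605703823033759 tip [0.63330722 0.12487874 0.0743998 ] [-0.29226861 -0.32823146 -1.42574686]
[313.82326216 142.72217469] [218.03979714 169.58291524]
[311.86907555 178.39922031] [225.13149302 178.6237049 ]
```

View pics/c6.png

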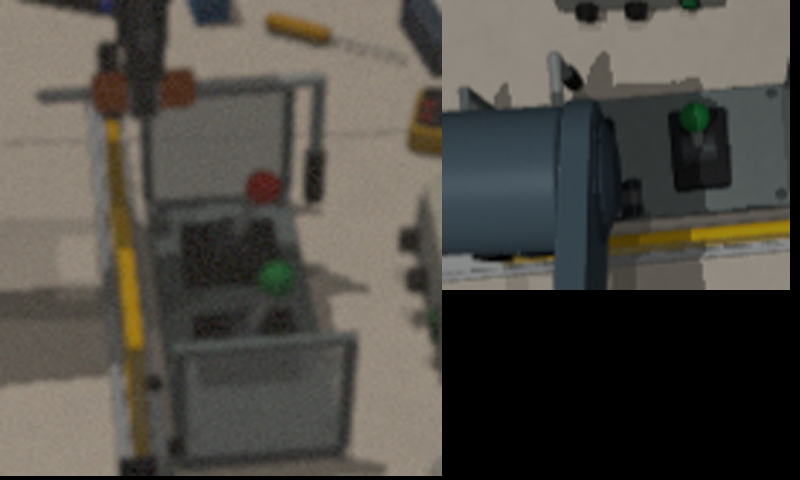

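The sleeve hangs behind the red ball: tip at side (312.6,179), ball at side (297,175). Pulling.

Call:
drive_tool(motion=[[[-1,-0.1,0],0],[[-2,-0.1,0],0],[[-3,-0.2,0],0],[[-4,-0.3,0],0],[[-5,-0.3,0],0],[[-5.8,-0.4,0],0],[[-6.2,-0.4,0],0],[[-6.4,-0.4,0],0],[[-6.4,-0.4,0],0],[[-6.4,-0.4,0],0]])

```text
t: 13.22
position: [0.4491, 0.1135, 0.1638]
ee_rot: [[0.998, 0.063, 0.002], [0.063, -0.998, 0.0], [0.002, -0.0, -1.0]]
contact_force: [4.1, 0.1, -0.6]
opening: 0.0169
grasp_force: 60.1
```

```bash
python3 - <<'E'
from m import *
s=manip.state();print(s['position'],s['contact_force'])
r=cen(mask(S,(0,150,40),(6,255,255),(260,150,315,200)));print(r[0],r[1])
for a in(.45,.3,-.45):
  dx=.08+.055*np.sin(a);X=[.497+dx*.998-.05*.0628,.067+dx*.0628+.05,.037+.055*np.cos(a)];print(a,proj(S,X))
E
```

```text
[0.44911916 0.11348729 0.16375384] [2.94347835 1.56738396 0.05639473]
[277.41666667 176.5       ] [274 174   8   6  24]
0.45 [297.42973508 175.2635643 ]
0.3 [294.31325974 174.4971307 ]
-0.45 [277.79681534 176.60073409]
```

Call:
drive_tool(motion=[[[1,0.1,0],0],[[3,0.2,0],0],[[3.5,0.2,3],0],[[4,0.2,6],0],[[5,-1,8],0],[[6,-4,8],0],[[6.7,-7,8],0],[[6.7,-9,8],0],[[6.7,-9.6,8],0],[[6.7,-9.6,8],0],[[6.7,-9.6,8],0],[[6.7,-9.6,8],0]])

```text
t: 14.32
position: [0.515, 0.0185, 0.2428]
ee_rot: [[0.998, 0.064, -0.002], [0.064, -0.998, 0.001], [-0.001, -0.001, -1.0]]
contact_force: [-0.4, -0.1, -0.7]
opening: 0.017
grasp_force: 60.2
```

Call:
drive_tool(motion=[[[0,0,-2],0],[[0,0,-4],0],[[0,0,-6],0],[[0,0,-7.5],0],[[0,0,-8],0],[[0,0,-8],0],[[0,0,-8],0]])

```text
t: 14.9
position: [0.5158, 0.0181, 0.1639]
ee_rot: [[0.998, 0.064, 0.0], [0.064, -0.998, 0.0], [0.0, 0.0, -1.0]]
contact_force: [-0.4, 0.4, -0.9]
opening: 0.0168
grasp_force: 60.2
```

```bash
python3 - <<'E'
from m import *
s=manip.state();R=np.array(s['ee_rot']);x=R[:,0]*[1,1,0];o=s['position']+np.array([0,0,.0146])
print(s['position'],np.degrees(np.arctan2(x[1],x[0])),'tip',o+.12*x-[0,0,.105],s['contact_force'])
print(cen(mask(S,(0,150,40),(6,255,255),(260,150,315,200)))[0],cen(mask(S,(50,120,30),(80,255,255),(270,185,320,215)))[0])
g=cen(mask(T,(50,120,40),(80,255,255),(250,175,285,205)));print(g[:2],plane(T,*g[0],.087))
E
```

```text
[0.51643241 0.01765709 0.16475856] 3.653193680359997 tip [0.63618824 0.02530312 0.07435856] [-0.5771936  -0.27906165 -1.63374931]
[278.125 178.375] [299. 198.]Traceback (most recent call last):
  File "<stdin>", line 5, in <module>
  File "m.py", line 6, in cen
    n,l,s,c=cv2.connectedComponentsWithStats(m); i=1+np.argmax(s[1:,4]); ys,xs=np.where(l==i); return c[i],s[i],np.c_[xs,ys].astype(np.float32)
                                                     ~~~~~~~~~^^^^^^^^^
    return _wrapfunc(a, 'argmax', axis=axis, out=out, **kwds)
    return bound(*args, **kwds)
ValueError: attempt to get argmax of an empty sequence
```

Call:
drive_tool(motion=[[[-1,-0.2,0],0],[[-2,-0.3,0],0],[[-3,-0.3,0],0],[[-4,-0.4,0],0],[[-5,-0.5,0],0],[[-5.8,-0.5,0],0],[[-6.2,-0.5,0],0],[[-6.4,-0.5,0],0],[[-6.4,-0.5,0],0],[[-6.4,-0.5,0],0]])

```text
t: 15.83
position: [0.4541, 0.0122, 0.1645]
ee_rot: [[0.998, 0.062, 0.01], [0.062, -0.998, -0.0], [0.01, 0.001, -1.0]]
contact_force: [11.2, 0.9, -5.8]
opening: 0.0168
grasp_force: 59.5
```

```bash
python3 - <<'E'
from m import *
s=manip.state();print(s['position'],s['contact_force'])
for b,(lo,hi,box) in {.05:((0,150,30),(6,255,255),(260,150,315,200)),-.05:((50,110,25),(80,255,255),(265,185,320,215))}.items():
  r=cen(mask(S,lo,hi,box));print(r[0],r[1])
  for a in(.45,-.3,-.45):
    dx=.08+.055*np.sin(a);X=[.497+dx*.998-b*.0628,.067+dx*.0628+b,.037+.055*np.cos(a)];print(a,proj(S,X))
E
```

```text
[0.45414746 0.01218307 0.16451375] [10.7171735   0.2033803  -5.81968763]
[277.21875 176.6875 ] [274 175   8   5  32]
0.45 [297.42973508 175.2635643 ]
-0.3 [280.95148195 175.40530272]
-0.45 [277.79681534 176.60073409]
[281.85714286 203.42857143] [281 201   3   6   7]
0.45 [303.24883045 202.54501736]
-0.3 [285.70454031 202.81538591]
-0.45 [282.33475889 204.05274089]
```

Call:
drive_tool(motion=[[[1,0.1,0],0],[[3,0.2,0],0],[[3.5,0.2,3],0],[[4,0.2,6],0],[[4,0,9],0],[[4,-2,10],1],[[3.5,-5,10],2],[[3,-8,10],4],[[2.5,-11,10],6],[[2,-14,10],8],[[1.5,-16.5,10],8.6],[[1,-18.5,10],8.6]])

```text
t: 16.93
position: [0.4603, -0.1741, 0.2632]
ee_rot: [[0.978, 0.211, -0.001], [0.211, -0.978, 0.0], [-0.001, -0.0, -1.0]]
contact_force: [0.5, -0.2, -1.8]
opening: 0.017
grasp_force: 60.3
```

Call:
drive_tool(motion=[[[0,0,0],0],[[0,0,0],0],[[0,0,0],0],[[0,0,0],0]])

```text
t: 17.27
position: [0.4615, -0.1715, 0.2632]
ee_rot: [[0.977, 0.213, -0.0], [0.213, -0.977, 0.0], [-0.0, -0.0, -1.0]]
contact_force: [0.4, 0.2, -1.4]
opening: 0.017
grasp_force: 60.3
```

```bash
python3 - <<'E'
from m import *
s=manip.state();R=np.array(s['ee_rot']);x=R[:,0]*[1,1,0];o=s['position']+np.array([0,0,.0146])
print(s['position'],np.degrees(np.arctan2(x[1],x[0])),s['contact_force'])
for X in (o-.072*x,o+.12*x, o+.12*x-[0,0,.105]): print(proj(S,X),proj(T,X),X)
a=cv2.resize(S['img'][170:270,180:320],None,fx=4,fy=4,interpolation=2)
t=cv2.resize(T['img'][165:285,320:380],None,fx=4,fy=4,interpolation=2)
u=np.zeros((480,800,3),np.uint8);u[:400,:560]=a;u[:,560:]=t;save('c7.png',u)
E
```

```text
[ 0.46163086 -0.17156093  0.26325978] 12.310676811791774 [-0.07095762 -0.46692281 -1.66639686]
[190.54974556 204.19676308] [376.42295442 279.53927309] [ 0.39128644 -0.18691223  0.27785978]
[299.98006875 185.45963815] [349.53036714 181.75610299] [ 0.57887156 -0.14597544  0.27785978]
[298.52091273 228.12473388] [341.69412101 190.47166424] [ 0.57887156 -0.14597544  0.17285978]
```

View pics/c7.png

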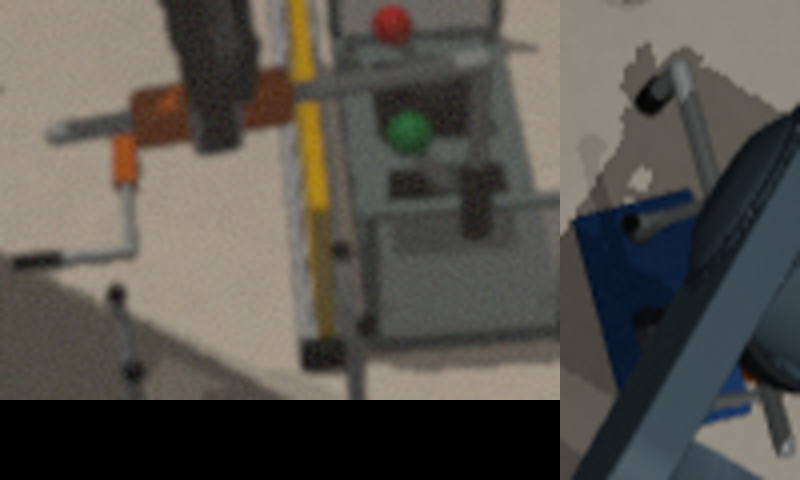

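Both levers stand over (side crop: red (391,25), green (409,131)). The rod is still level in the gripper. Lowering it back along the line it came out on.

Call:
drive_tool(motion=[[[0,-0.2,-2],0],[[0,-0.2,-5],0],[[0,-0.2,-8],0],[[0,-0.2,-10.5],0],[[0,-0.2,-12.5],0],[[0,-0.2,-14],0],[[0,-0.2,-14.8],0],[[0,-0.2,-15.2],0],[[0,-0.2,-15.3],0],[[0,-0.2,-15.3],0],[[0,-0.2,-15.3],0]])

```text
t: 18.28
position: [0.4613, -0.1737, 0.1107]
ee_rot: [[0.977, 0.213, -0.001], [0.213, -0.977, 0.001], [-0.001, -0.002, -1.0]]
contact_force: [-3.2, 3.4, -0.1]
opening: 0.0173
grasp_force: 60.5
```

Pose as when it was grasped. Now I'll open, wait and rise.

Call:
drive_tool(motion=[[[0,0,0],0],[[0,0,0],0],[[0,0,0],0],[[0,0,0],0],[[0,0,0],0],[[0,0,0],0],[[0,0,0],0],[[0,0,2],0],[[0,0,5],0],[[0,0,8],0],[[0,0,11],0],[[0,0,14],0]], gripper=0)

```text
t: 19.28
position: [0.4613, -0.1744, 0.2517]
ee_rot: [[0.977, 0.212, -0.0], [0.212, -0.977, 0.0], [-0.0, -0.0, -1.0]]
contact_force: [-0.1, -0.4, -0.3]
opening: 0.0852
grasp_force: 0.0
```

Call:
drive_tool(motion=[[[-3,-3,1],0],[[-6,-6,2],0],[[-8,-9,2],0],[[-9,-12,2],0],[[-9,-16,2],0],[[-9,-20,2],0],[[-9,-24,2],0],[[-9,-26,2],0],[[-9,-26,2],0],[[-9,-26,2],0],[[-9,-26,2],0]])

```text
t: 20.2
position: [0.3716, -0.4338, 0.27]
ee_rot: [[0.977, 0.212, -0.0], [0.212, -0.977, 0.001], [-0.0, -0.001, -1.0]]
contact_force: [-0.3, 0.2, 0.1]
opening: 0.0856
grasp_force: 0.0
```

```bash
python3 - <<'E'
from m import *
a=cen(mask(S,(5,170,70),(16,255,255),(205,240,270,275)));b=cen(mask(T,(5,170,70),(16,255,255),(330,215,375,270)))
print(a[:2],b[:2],tri(S,a[0],T,b[0]),manip.state()['contact_force'])
s=cv2.resize(S['img'][150:330,190:370],None,fx=2.6,fy=2.6,interpolation=2)
t=cv2.resize(T['img'][140:280,170:380],None,fx=1.55,fy=1.55,interpolation=2)
u=np.zeros((480,800,3),np.uint8);u[:468,:468]=s;u[:217,468:468+t.shape[1]]=t;save('c8.png',u)
E
```

```text
(array([237.40822785, 256.51265823]), array([221, 249,  35,  17, 316], dtype=int32)) (array([353.72340426, 244.05106383]), array([347, 229,  15,  31, 235], dtype=int32)) (array([ 0.46137271, -0.17392458,  0.12944074]), np.float64(0.0008988303061970347)) [ 0.34959154 -0.3717517  -0.61522605]
```

View pics/c8.png

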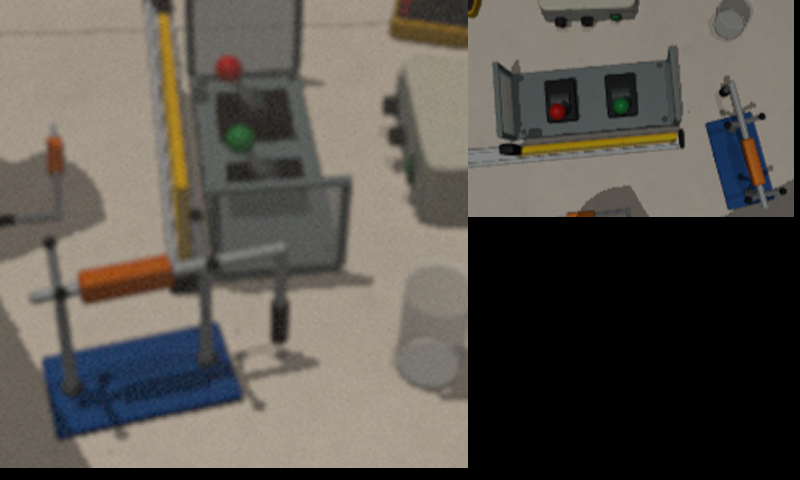

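The final picture shows the rod hung in both forks as before, with its grip at side (237,256) and top (354,244). Both levers are over, the guard is shut and the beaker stands in place.

```bash
python3 -c "
from h import *
print(sign_off())"
```

```text
the job is handed in; nothing more can be done
None
```

The job is handed in, but `sign_off` returned no verdict: by the last pictures, at about 20 of the 64 s, the guard is shut, the red and then the green lever are pulled fully over, the rod hangs back in its rest, and the beaker stands in place.

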